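Cull the broken plungers and park the loaded tray under the hood

TASK

Slide the empty tray out from behind the keeper block and clear of the hood, leaving it flat on the table, and lay every sound (fully round) plunger in it, flat on the tray's floor with the stem up; put every plunger with a broken-off edge into the grey scrap bin. Then push the loaded tray back between the guides and under the clear hood to the back stop, and on sideways to the robot's left until it is fully home against the left stop, behind the keeper block. Leave all the other things on the table where they are.

Things in the scene. Friction and masses are not known exactly. Their poses are not given: they have to be found in the camera images.
- dock: fixed low aluminium dock, open to the robot. Origin on the table where the tray's centre is when straight in; x points inward, y to the robot's left. In this frame (mm): right guide wall y -95 to -83, x -122 to 90; left stop face y 130; back stop face x 78. Walls 30 high before the hood. The tray slides on the table: along x at y = 0 to x = 0, then along +y to y = 52 to 55
- dock_hood (a point): centre of the top of the dock's fixed clear hood; it covers x -35 to 90, y -95 to 142 mm in the dock's frame, underside 68 and top 74 mm above the table; walls carry it at both sides and the back
- dock_keeper (a point): centre of the top of the keeper block at the dock's left front, fixed: x -122 to -92, y 83 to 142 mm in the dock's frame, 30 high. It and the right guide form the 166 mm wide gate; behind it the parked tray has 20 mm of play in x
- tray: loose dark steel tray, 150 x 150 mm outside, 142 x 142 inside, rim 16 high, floor 4 thick, smooth below (friction about 0.25), 0.55 to 0.95 kg. Origin: centre of its underside; x points as the dock's x when parked. It starts parked, empty, a little short of fully home. Four plungers lie in it two by two, centres at x, y = +-36
- tray_fin (a point): centre of the top of the tray's upright grip fin, 55 mm above the table, outside the front rim at x = -135 mm (55 mm clear of the rim) in the tray's frame; the fin is 10 thick (tray x), 44 wide (tray y), plain from top to bottom, joined by a flat tongue 4 thick, 44 wide
- bin: fixed open grey plastic scrap bin, 200 (x) x 140 (y) x 50 mm high, walls and floor 4 thick. Origin: centre of its underside
- sound_a: sound white plastic plunger: a full round disc 62 mm across and 12 mm thick with an upright round stem on its centre, 16 mm thick and 30 mm high (42 mm in all); 0.1 to 0.16 kg. Origin: centre of the underside, z along the stem. Stands stem up on the table at the start. May be absent
- sound_b: sound white plastic plunger: a full round disc 62 mm across and 12 mm thick with an upright round stem on its centre, 16 mm thick and 30 mm high (42 mm in all); 0.1 to 0.16 kg. Origin: centre of the underside, z along the stem. Stands stem up on the table at the start. May be absent
- sound_c: sound white plastic plunger: a full round disc 62 mm across and 12 mm thick with an upright round stem on its centre, 16 mm thick and 30 mm high (42 mm in all); 0.1 to 0.16 kg. Origin: centre of the underside, z along the stem. Stands stem up on the table at the start. May be absent
- sound_d: sound white plastic plunger: a full round disc 62 mm across and 12 mm thick with an upright round stem on its centre, 16 mm thick and 30 mm high (42 mm in all); 0.1 to 0.16 kg. Origin: centre of the underside, z along the stem. Stands stem up on the table at the start. May be absent
- broken_a: broken plunger: like the sound ones but for a straight break across the disc 9 mm from its centre on the +x side, leaving it D-shaped. Stem whole, on the origin. Origin, axes and mass as the sound ones. May be absent
- broken_b: broken plunger: like the sound ones but for two straight breaks, each 10 mm from the centre, on its +x side and nearly on its +y side. Stem whole, on the origin. Origin, axes and mass as the sound ones. May be absent
- broken_c: broken plunger: like the sound ones but for two straight breaks, each 12 mm from the centre, on its +x and -x sides. Stem whole, on the origin. Origin, axes and mass as the sound ones. May be absent
- clamp_knob: bystander: black clamp knob, 28 mm across, 30 high, among the plungers on the left
- grease_jar: bystander: jar, 60 mm across, 90 high; origin: centre of its underside
- spray_bottle: bystander: bottle, 60 mm across, 170 high; origin: centre of its underside
- paper_stack: bystander: stack of round paper sheets, 100 mm across, 30 high; origin: centre of its underside
- wrench: bystander: wrench lying on the table
- scraper: bystander: scraper lying on the table
Things that resemble listed ones, but are neither listed nor needed, are in the scene too. Leave any blue look-alike of the sound_b alone. What is shaped like the broken_a but brown is not meant.

How it is judged:
By the outcome, as a careful person would: the job done as asked, in the order asked, and still so for the second after the job is handed in, with the robot touching nothing.
Of sound_a, sound_b, sound_c, sound_d only 3 to 4 are there at a start; the rules pass over those that are not, and their reading is None.
Of broken_a, broken_b, broken_c only 2 to 3 are there at a start; the rules pass over those that are not, and their reading is None.
At some moment in a run one of sound_a, sound_b, sound_c, sound_d, broken_a, broken_b, broken_c may be knocked a few centimetres aside while the robot is not near it.
It also fails if it takes over 200 s, if anything falls off the work surface, if the arm or the gripper's body presses on something with over 40 N, if the wrist force passes 120 N, or if a joint passes its speed limit or range.

ROBOT

A 6-joint arm with a two-finger parallel gripper is mounted at the origin on the work surface. World frame = base frame: x ahead of the robot, y to its left, z up, the work surface at z = 0. Lengths are in m, angles in rad, forces in N, time in s.
With the tool pointing down it reaches from about 0.35 to 0.975 m from the base axis. Payload 7.1 kg.
Tool frame: the origin (TCP) lies midway between the tips of the shut fingers; the grasp point (between the pads) lies 19 mm behind it; z points along the fingers, y is the line along which they close (so a half turn about z gives the same grasp; the last joint's range is limited). The gripper opens to 88 mm and grips with 3 to 60 N. Pads are 20 mm wide; open, the fingers measure 115 mm over their backs; the gripper's body (75 mm by 178 mm) begins 61 mm behind the grasp point.
Start: joints at [-1.154, 0.423, 1.63, -0, 1.089, -0.019], TCP at [0.264, -0.567, 0.223] pointing down, gripper open.
Joint ranges: [-3, 3], [-0.9, 2.11], [0.09, 2.58], [-1.31, 4.45], [0.11, 2.69], [-2.54, 2.54]. Speed limits (rad/s): [2.39, 2.39, 3.01, 3.14, 3.14, 3.14].

INTERFACE

Orientations are given as a unit quaternion [w, x, y, z].
In Python, from station import move_pose, movel, movej, command_gripper, wait, inverse_kinematics, read_camera, camera_info, MotionError, job_done, get_time, get_joint_pos, get_qvel, get_effort, get_tcp_pos, get_ee_rot, get_ft_force, get_ft_torque, get_grip_width, get_finger_force gives the robot as it stands. Calls block until the motion is done:
- move_pose(position, orientation): joint-space move of the TCP to a pose.
- movel(position, frame=None, v=0.15, until_force=None): straight line of the TCP; frame=None keeps the orientation; v is the mean speed in m/s. With until_force (N) it stops when the force on the tool has changed by that much, and returns True; else False.
- movej(angles): joint-space move.
- command_gripper(opening): opening from 0.0 (shut) to 1.0 (fully open); the grip force is fixed at half the most; returns when the fingers have stopped.
- wait(seconds).
- inverse_kinematics(position, orientation): joint angles nearest the present ones, or None.
- read_camera(name): name is "side" or "top"; returns the picture (384x512x3 uint8, red, green, blue); there is no depth.
- camera_info(name): a dict with "intrinsics" (3x3 intrinsics, pixels), "T" (4x4, takes a point from camera to world coordinates). Camera axes: x right, y up, looking along -z (the intrinsics and any distortion apply to the point x, -y, -z); pixel columns grow to the right and rows downward; lengths in m; the calibration is good to about 2 mm. A picture is of the moment at which its call begins. camera_info takes no time and is no camera call.
A pose or a line that the arm cannot do raises MotionError and nothing moves.
- job_done(): hands the job in; it is judged then, once.
Readings, each from a call of its own:
- get_time(): time.
- get_joint_pos(): joint angles.
- get_qvel(): joint speeds.
- get_effort(): joint torques, N m.
- get_tcp_pos(): TCP position.
- get_ee_rot(): TCP orientation.
- get_ft_force(): force on the tool from outside, world axes, zero at the start.
- get_ft_torque(): the same for the moment, N m.
- get_grip_width(): opening from 0.0 (shut) to 1.0 (fully open).
- get_finger_force(): force on a finger pad.
Only numpy, scipy, OpenCV 4.12 (cv2) and the standard library are available. Lean on these libraries where they do the work, as an engineer would, in place of code of your own. Each camera call takes 0.05 s, during which the arm holds its last target. There are 200 camera calls.

## Working session

There is one attempt and no reset: what is moved stays moved. The work goes in short steps, each a Python script; the robot and the scene stay as the last script left them, time stands still between calls to the robot, and variables do not carry over. Pictures are saved under pics/ and viewed, at most 14 in all, crops included, and the job is handed in when it is done.

```bash
mkdir -p pics; ls; python3 - <<'E'
from station import *
import cv2, numpy as np
np.set_printoptions(precision=4,suppress=True)
for n in("top","side"):
    im=read_camera(n); i=camera_info(n); print(n,i)
    cv2.imwrite(f"pics/{n}0.png",cv2.resize(im[:,:,::-1],(800,600),interpolation=cv2.INTER_CUBIC)); cv2.imwrite(f"pics/{n}0raw.png",im[:,:,::-1])
print(get_time(),get_ee_rot(),get_tcp_pos())
E
```

```text
pics
top {'intrinsics': array([[364.5278,   0.    , 260.6028],
       [  0.    , 364.5278, 186.2551],
       [  0.    ,   0.    ,   1.    ]]), 'T': array([[ 0.009 ,  0.9794, -0.2018,  0.3339],
       [-1.    ,  0.0088, -0.0021,  0.0292],
       [-0.0003,  0.2018,  0.9794,  1.202 ],
       [ 0.    ,  0.    ,  0.    ,  1.    ]])}
side {'intrinsics': array([[363.2741,   0.    , 254.3402],
       [  0.    , 363.2741, 189.3129],
       [  0.    ,   0.    ,   1.    ]]), 'T': array([[-0.9879,  0.1179, -0.1006,  0.4466],
       [-0.1549, -0.7222,  0.6741,  0.7787],
       [ 0.0068,  0.6816,  0.7317,  0.9006],
       [ 0.    ,  0.    ,  0.    ,  1.    ]])}
0.1 [-0.0007  0.9764  0.2162 -0.0001] [ 0.2637 -0.5661  0.222 ]
```

View pics/top0.png

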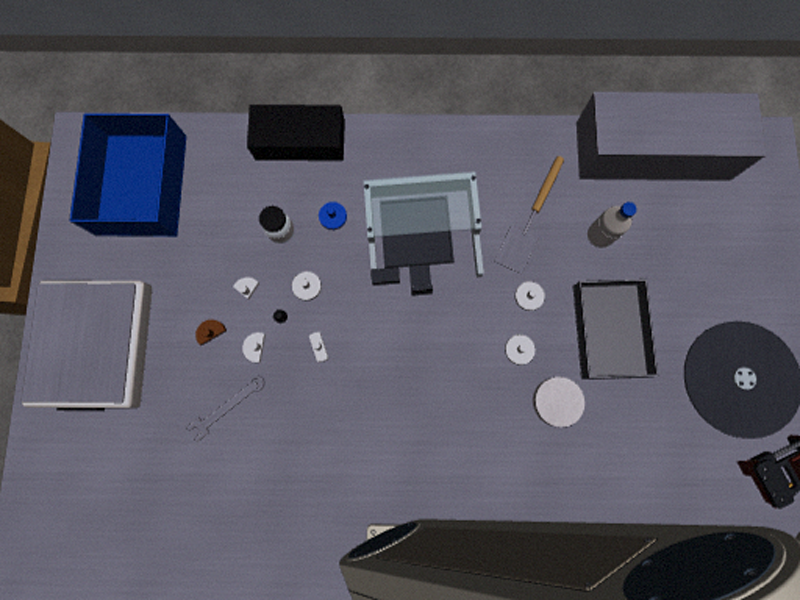

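View pics/side0.png

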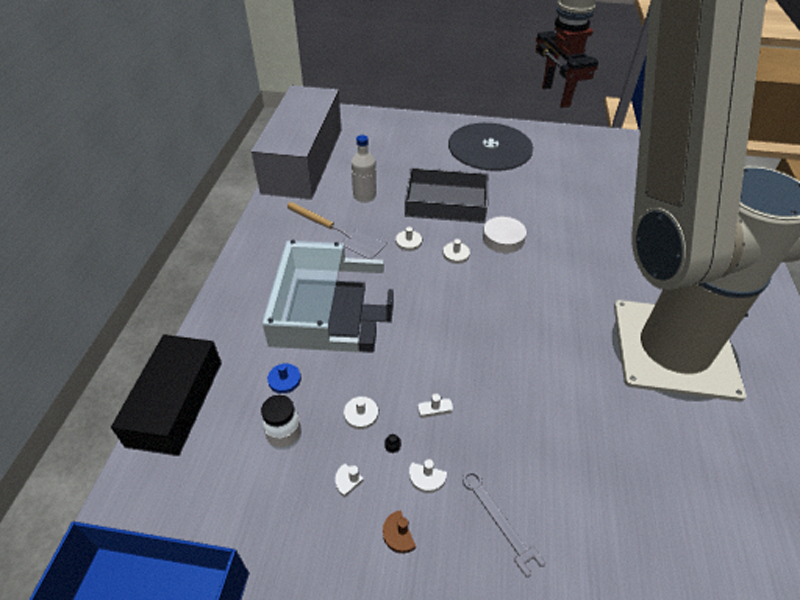

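Candidates, in 800x600 top-view pixels:
- **Sound:** white round ones at (306,285), (530,295) and (520,349).
- **Broken:** two-break at (245,287), D-shaped at (254,347), strip at (318,346).
- **Not meant:** blue (332,215), brown D (210,331), paper stack (559,401), knob (280,316).
- **Bin:** the grey one with dark walls at (615,328), not the blue box.

Next I'll check this choice in a close crop.

```bash
python3 - <<'E'
import cv2, numpy as np
t=cv2.imread("pics/top0raw.png"); s=cv2.imread("pics/side0raw.png")
def c(im,x,y,w,h,W,H): return cv2.resize(im[y:y+h,x:x+w],(W,H),interpolation=cv2.INTER_CUBIC)
# plungers
a=np.hstack([c(t,120,165,100,75,400,300),c(t,310,165,100,75,400,300)])
b=np.hstack([c(s,200,240,100,75,400,300),c(s,240,130,100,75,400,300)])
cv2.imwrite("pics/plung.png",np.vstack([a,b]))
cv2.imwrite("pics/docktop.png",c(t,225,105,100,90,660,594))
cv2.imwrite("pics/dockside.png",c(s,165,150,100,78,769,600))
E
```

```text
(no output)
```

View pics/plung.png

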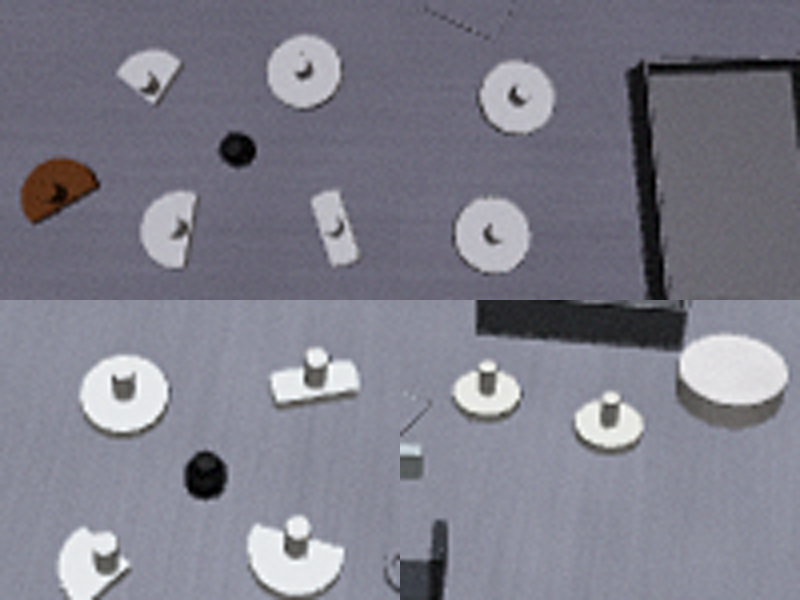

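View pics/docktop.png

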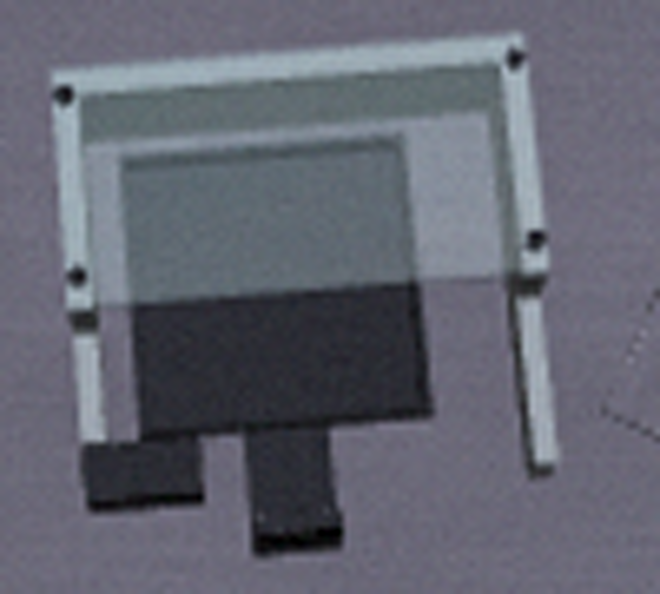

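View pics/dockside.png

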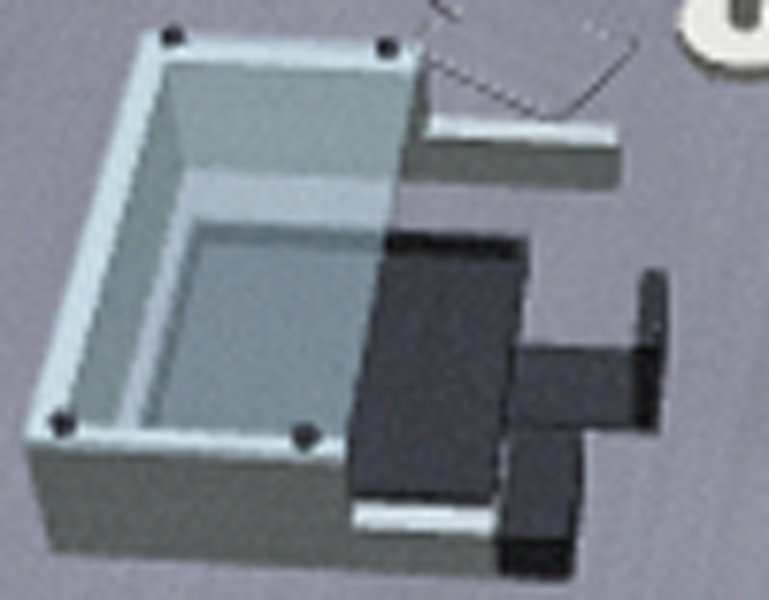

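The crop confirms the choice: 3 sound (full discs), 3 broken (D, two-break wedge, strip), and the look-alikes differ by colour or size. Dock corners and tray corners are legible for a pose fit.

```bash
cat > vis.py <<'E'
import numpy as np, cv2
from scipy.optimize import least_squares, minimize
from station import read_camera, camera_info
CI={n:camera_info(n) for n in("top","side")}
def proj(n,P):
    P=np.atleast_2d(P); T=CI[n]["T"]; c=(P-T[:3,3])@T[:3,:3]
    c=c*[1,-1,-1]; p=c@CI[n]["intrinsics"].T
    return p[:,:2]/p[:,2:]
def ray(n,px,z):
    T=CI[n]["T"]; d=np.linalg.solve(CI[n]["intrinsics"],[px[0],px[1],1])*[1,-1,-1]
    d=T[:3,:3]@d; return T[:3,3]+d*(z-T[2,3])/d[2]
def xf(q,P):
    c,s=np.cos(q[2]),np.sin(q[2]); P=np.atleast_2d(P).astype(float)
    return np.c_[q[0]+c*P[:,0]-s*P[:,1],q[1]+s*P[:,0]+c*P[:,1],P[:,2]]
def fit(obs,q0):
    f=lambda q:np.concatenate([(proj(n,xf(q,P))[0]-p) for n,p,P in obs])
    r=least_squares(f,q0,loss="soft_l1"); return r.x,np.round(f(r.x).reshape(-1,2),1)
A=np.linspace(0,2*np.pi,73)[:-1]
def outline(kind):
    P=.031*np.c_[np.cos(A),np.sin(A)]
    cuts={"s":[],"a":[(0,.009)],"b":[(0,.010),(np.pi/2,.010)],"c":[(0,.012),(np.pi,.012)]}[kind]
    Q=.031*np.c_[np.cos(np.linspace(0,2*np.pi,721)),np.sin(np.linspace(0,2*np.pi,721))]
    for a,d in cuts:                      # clip by half plane
        u=np.array([np.cos(a),np.sin(a)]); h=Q@u; Q2=[]
        for i in range(len(Q)):
            j=(i+1)%len(Q)
            if h[i]<=d: Q2.append(Q[i])
            if (h[i]-d)*(h[j]-d)<0: t=(d-h[i])/(h[j]-h[i]); Q2.append(Q[i]+t*(Q[j]-Q[i]))
        Q=np.array(Q2)
    return Q
OUT={k:outline(k) for k in"sabc"}
STEM=.008*np.c_[np.cos(A),np.sin(A)]
def render(n,q,kind,x0,y0,w,h,S=4,z0=0.):
    m=np.zeros((h*S,w*S),np.uint8)
    def fill(P,hull=False):
        p=((proj(n,P)-[x0,y0]+.5)*S-.5)*16
        p=np.round(p).astype(np.int32)
        cv2.fillPoly(m,[cv2.convexHull(p) if hull else p],255,shift=4)
    O=OUT[kind]
    hp=[xf(q,np.c_[O,np.full(len(O),z0+z)]) for z in(.0,.012)]
    fill(np.vstack(hp),kind!="b")
    if kind=="b":
        for z in hp: fill(z)
    fill(np.vstack([xf(q,np.c_[STEM,np.full(len(STEM),z0+z)]) for z in(.012,.042)]),True)
    return cv2.resize(m,(w,h),interpolation=cv2.INTER_AREA)/255.
def white(im):
    g=im.astype(float).min(2); return np.clip((g-120)/80,0,1)
def plunger(ims,q0,kind,z0=0.,yaws=None,R=22,cams=("top","side")):
    def cost(q):
        e=0
        for n in cams:
            u,v=np.round(proj(n,[q0[0],q0[1],z0+.01])[0]).astype(int)
            x0,y0=max(u-R,0),max(v-R,0)
            M=white(ims[n])[y0:v+R,x0:u+R]
            e+=((render(n,q,kind,x0,y0,M.shape[1],M.shape[0],z0=z0)-M)**2).sum()
        return e
    best=None
    for y in ([0.] if kind=="s" else (yaws if yaws is not None else np.arange(0,6.28,.7))):
        s=[[q0[0],q0[1],y]]+[[q0[0]+a,q0[1]+b,y+c] for a,b,c in((.006,0,0),(0,.006,0),(0,0,.4))]
        r=minimize(cost,s[0],method="Nelder-Mead",options=dict(initial_simplex=s,xatol=2e-4,fatol=.02,maxiter=120))
        if best is None or r.fun<best.fun: best=r
    return best.x,best.fun
def snap(): return {n:read_camera(n) for n in("top","side")}
E
python3 - <<'E'
from vis import *
np.set_printoptions(precision=4,suppress=True)
T=lambda x,y:("top",np.array([225+(x+.5)/6.6-.5,105+(y+.5)/6.6-.5]))
S=lambda x,y:("side",np.array([165+(x+.5)/7.69-.5,150+(y+.5)/7.69-.5]))
m=lambda *a:np.array(a)/1000
D=[(*T(52,73),m(90,142,74)),(*T(521,33),m(90,-95,74)),(*T(66,310),m(-35,142,74)),(*T(549,272),m(-35,-95,74)),
 (*S(145,35),m(90,-95,74)),(*S(425,45),m(-35,-95,74)),(*S(30,437),m(90,142,74)),(*S(345,458),m(-35,142,74)),
 (*S(619,145),m(-122,-83,30)),(*T(203,492),m(-122,83,30)),(*S(583,432),m(-122,83,30)),(*T(530,468),m(-122,-83,30))]
q,r=fit(D,[.7,0,0]); print("dock",q,r.tolist())
Tr=[(*T(122,156),m(75,75,16)),(*T(402,135),m(75,-75,16)),(*T(432,412),m(-75,-75,16)),(*S(527,240),m(-75,-75,16)),
 (*S(655,270),m(-135,-22,55))]
t,r=fit(Tr,q); print("tray",t,r.tolist())
d=np.array(t)-q; c,s=np.cos(q[2]),np.sin(q[2]); print("tray in dock",c*d[0]+s*d[1],-s*d[0]+c*d[1],d[2])
print("fin",xf(t,m(-135,0,55)))
ims={n:cv2.imread(f"pics/{n}0raw.png")[:,:,::-1] for n in("top","side")}
for k,(u,v) in [("s",(306,285)),("s",(530,295)),("s",(520,349)),("b",(245,288)),("a",(256,347)),("c",(318,346))]:
    p=ray("top",(u*.64,v*.64),.015); w,f=plunger(ims,p,k); print(k,w,round(f,1))
# bin rim corners: dark rim in top view
for z,pts in((.05,[(574,282),(647,280),(656,375),(585,379)]),(.004,[(583,284),(643,283)])):
    for u,v in pts: print("bin",z,ray("top",(u*.64,v*.64),z)[:2])
for z,pts in((.05,[(411,170),(488,175),(489,215-8),(405,207)]),):
    for u,v in pts: print("binside",ray("side",(u*.64,v*.64),z)[:2])
E
```

```text
dock [ 0.727  -0.0215  0.0908] [[-0.5, -0.3], [0.1, 0.2], [-0.1, 0.1], [-0.1, 0.1], [-0.1, -0.4], [-0.1, 0.1], [-0.9, 0.2], [-0.0, -0.2], [0.1, 0.1], [-0.2, 0.4], [0.4, -0.8], [0.3, -0.0]]
tray [0.7134 0.0151 0.0849] [[-0.7, -0.2], [0.4, -0.1], [-0.1, 0.0], [0.3, -0.4], [-0.0, -0.0]]
tray in dock -0.01022033640521907 0.037721803432533264 -0.005900859312175516
fin [[0.5789 0.0037 0.055 ]]
s [0.5921 0.2474 0.1446] 198.7
s [ 0.5748 -0.2315  0.1337] 208.5
s [ 0.4582 -0.2072  0.2068] 245.9
b [0.5778 0.3734 2.5677] 204.0
a [0.458  0.3443 4.5506] 205.6
c [0.4603 0.2171 1.9488] 204.9
bin 0.05 [ 0.5934 -0.3137]
bin 0.05 [ 0.599  -0.4652]
bin 0.05 [ 0.4038 -0.4684]
bin 0.05 [ 0.3946 -0.3258]
bin 0.004 [ 0.5995 -0.3465]
bin 0.004 [ 0.6028 -0.4758]
binside [ 0.5977 -0.4491]
binside [ 0.4002 -0.4597]
binside [ 0.3916 -0.3283]
binside [ 0.5907 -0.2954]
```

```bash
python3 - <<'E'
s=open("vis.py").read()
s=s.replace("g=im.astype(float).min(2); return np.clip((g-120)/80,0,1)","g=im.astype(float).min(2); return g")
s=s.replace("M=white(ims[n])[y0:v+R,x0:u+R]","M=white(ims[n])[y0:v+R,x0:u+R]; b=np.median(M); t=np.percentile(M,96); M=np.clip((M-b-.25*(t-b))/(.5*(t-b)),0,1)")
open("vis.py","w").write(s)
E
cat > rob.py <<'E'
import numpy as np
from station import *
DOCK=np.array([0.727,-0.0215,0.0908])
def quat(a):                      # tool down, fingers closing along world angle a
    from scipy.spatial.transform import Rotation as R
    c,s=np.cos(a),np.sin(a)
    q=R.from_matrix(np.c_[[-s,c,0],[c,s,0],[0,0,-1]]).as_quat(); return q[[3,0,1,2]]
def best(p,a):                    # better of the two half turns
    o=[]
    for k in(0,np.pi):
        j=inverse_kinematics(p,quat(a+k))
        if j is not None: o.append((abs(j[5]),quat(a+k)))
    return min(o,key=lambda t:t[0])[1]
def dw(x,y):                      # dock frame -> world xy
    c,s=np.cos(DOCK[2]),np.sin(DOCK[2]); return np.array([DOCK[0]+c*x-s*y,DOCK[1]+s*x+c*y])
def up(z=.2):
    p=get_tcp_pos(); movel([p[0],p[1],z],v=.3)
def over(xy,a,z=.2):
    q=best([*xy,z],a); move_pose([*xy,z],q); return q
E
python3 - <<'E'
from vis import *
np.set_printoptions(precision=4,suppress=True)
ims={n:cv2.imread(f"pics/{n}0raw.png")[:,:,::-1] for n in("top","side")}
for k,(u,v) in [("s",(306,285)),("s",(530,295)),("s",(520,349)),("b",(245,288)),("a",(256,347)),("c",(318,346))]:
    p=ray("top",(u*.64,v*.64),.015); w,f=plunger(ims,p,k); print(k,w,round(f,1),plunger(ims,w,k,cams=("top",),yaws=[w[2]])[0],plunger(ims,w,k,cams=("side",),yaws=[w[2]])[0])
from rob import *
fin=xf([.7134,.0151,.0849],[-.135,0,.055])[0]
command_gripper(.5)
q=over(fin[:2],DOCK[2],.2)
movel([*fin[:2],.075],v=.2)
print(movel([*fin[:2],.02],v=.06,until_force=8), get_ft_force())
command_gripper(0); print(get_grip_width()*88,get_finger_force(),get_ft_force(),get_tcp_pos(),get_time())
ims=snap(); cv2.imwrite("pics/grip.png",np.hstack([cv2.resize(ims["top"][105:195,225:325,::-1],(400,360)),cv2.resize(ims["side"][140:230,165:265,::-1],(400,360))]))
E
```

```text
s [0.591  0.2486 0.2048] 116.4 [0.5917 0.25   0.3551] [0.592  0.2443 0.7124]
s [ 0.5741 -0.2305 -0.0653] 110.0 [ 0.5748 -0.2302  0.1707] [ 0.5737 -0.2404  1.1076]
s [ 0.4583 -0.2062  0.2587] 153.7 [ 0.4584 -0.2062  0.3095] [ 0.4567 -0.2122  0.2151]
b [0.5773 0.3757 2.545 ] 105.5 [0.5778 0.3785 2.5689] [0.5772 0.3746 2.3218]
a [ 0.4581  0.3456 -1.7217] 114.1 [ 0.4576  0.3477 -1.6778] [ 0.4586  0.3422 -1.6126]
c [0.4595 0.2179 5.074 ] 100.4 [0.4608 0.2192 5.0627] [0.4601 0.214  5.1596]
False [-0.1454  0.5576 -0.7058]
9.998089170733193 30.000280737876892 [-0.3884  0.6513  1.9573] [0.5788 0.0036 0.0201] 5.7167
```

View pics/grip.png

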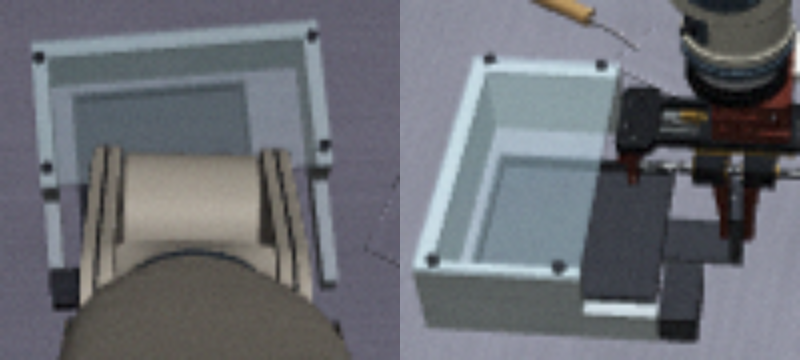

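The fin is gripped, with the finger width reading 10 mm, and the tray is undisturbed. Sliding it right and then out.

```bash
python3 - <<'E'
from rob import *
from vis import snap,cv2
np.set_printoptions(precision=4,suppress=True)
q=get_ee_rot()
p0=get_tcp_pos()[:2]; y0=.0377; x0=-.0102
q=min((quat(DOCK[2]),quat(DOCK[2]+np.pi)),key=lambda k:-abs(k@np.array(q)))
for k in range(1,4):
    xy=p0+dw(x0,y0*(1-k/3))-dw(x0,y0); print(movel([*xy,.02],(q),v=.05,until_force=20),get_ft_force())
p1=get_tcp_pos()[:2]
for x in(-.07,-.13,-.19):
    xy=p1+dw(x,0)-dw(x0,0); print(movel([*xy,.02],v=.08,until_force=20),get_ft_force(),get_ft_torque())
print(get_tcp_pos(),get_time())
command_gripper(.5); up(.1); 
move_pose([.3,-.45,.3],best([.3,-.45,.3],0))
ims=snap(); cv2.imwrite("pics/out_t.png",ims["top"][:,:,::-1]);cv2.imwrite("pics/out_s.png",ims["side"][:,:,::-1])
c=lambda im,x,y:cv2.resize(im[y:y+110,x:x+100,::-1],(400,440),interpolation=cv2.INTER_CUBIC)
cv2.imwrite("pics/out.png",np.hstack([c(ims["top"],225,125),c(ims["side"],190,140)]))
E
```

```text
False [ 0.517  -2.6728  2.6829]
False [-0.1716 -2.4032  3.4775]
False [-0.5958 -2.5539  3.3996]
False [-4.3476 -0.6681  9.3726] [-0.1276  0.1009  0.0226]
False [-2.8604 -1.4503  9.5287] [-0.3083 -0.0483 -0.0186]
False [-2.2535 -2.3764 10.3746] [-0.375  -0.1646  0.0071]
[ 0.4023 -0.0507  0.02  ] 9.7083
```

View pics/out.png

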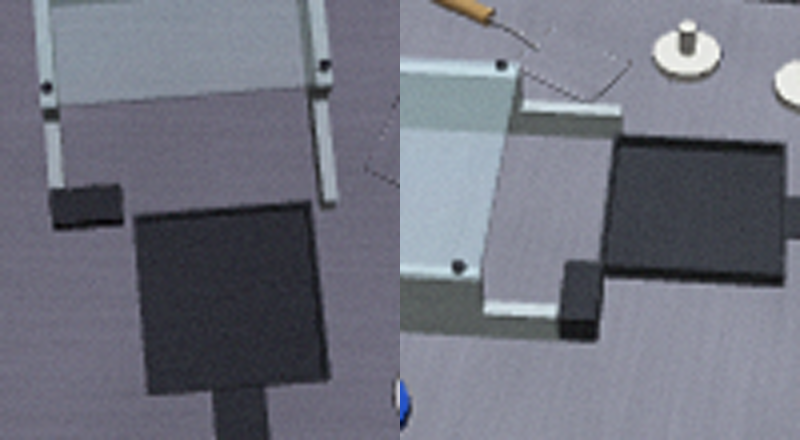

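Tray is straight out, flat, its back edge just at the gate. Fit its pose, then handle the plungers, re-measuring each before its grasp.

```bash
cat > pick.py <<'E'
from rob import *
from vis import *
np.set_printoptions(precision=4,suppress=True)
def pick(q0,kind,a,op=.5):
    ims=snap(); w,f=plunger(ims,q0,kind,yaws=None if kind=="s" else [q0[2]] if len(q0)>2 else None)
    w2,_=plunger(ims,w,kind,cams=("top",),yaws=[w[2]])
    print(kind,"at",w,w2,round(f,1))
    if np.hypot(*(w[:2]-np.array(q0[:2])))>.012: print("MOVED - check"); return False
    command_gripper(op); over((w[:2]+w2[:2])/2,a,.16); xy=(w[:2]+w2[:2])/2
    hit=movel([*xy,.0175],v=.15,until_force=8)
    command_gripper(0); g=get_grip_width()*88; print("hit",hit,"grip",g,get_finger_force())
    up(.16)
    g=get_grip_width()*88; print("lifted",g,get_ft_force()[2]); return 13<g<19
def place(xy,a,ztcp,op=.45):
    over(xy,a,.16); h=movel([*xy,ztcp],v=.12,until_force=6); print("place hit",h,get_tcp_pos())
    command_gripper(op); up(.16)
E
python3 - <<'E'
from pick import *
T=lambda x,y:("top",np.array([225+(x+.5)/4-.5,125+(y+.5)/4-.5]))
S=lambda x,y:("side",np.array([190+(x+.5)/4-.5,140+(y+.5)/4-.5]))
m=lambda *a:np.array(a)/1000
t,r=fit([(*T(135,216),m(75,75,16)),(*T(310,203),m(75,-75,16)),(*T(329,377),m(-75,-75,16)),(*T(147,391),m(-75,75,16)),
 (*S(213,136),m(75,-75,16)),(*S(385,145),m(-75,-75,16)),(*S(384,272),m(-75,75,16))],[.54,-.04,.09])
print("tray",t,r.tolist()); print("nominal",dw(-.19,0))
np.save("tray.npy",t)
a=DOCK[2]
if pick([.5741,-.2305],"s",0): 
    place(xf(t,[.036,-.036,0])[0][:2],t[2],.023)
print(get_time())
E
```

```text
tray [ 0.5381 -0.0393  0.0888] [[-0.8, -0.6], [0.2, -0.9], [0.2, 0.3], [-0.2, 0.4], [0.1, -0.8], [0.3, -0.8], [0.2, 0.6]]
nominal [ 0.5378 -0.0387]
s at [ 0.574  -0.2307  0.1378] [ 0.5748 -0.2306  0.1513] 109.2
hit False grip 15.158780660428448 30.00077873468399
lifted 15.37736946038063 -1.9668038545549078
place hit False [ 0.5778 -0.0721  0.0237]
19.775
```

```bash
python3 - <<'E'
from pick import *
t=np.load("tray.npy")
ok=pick([.4583,-.2062],"s",0)
if ok: place(xf(t,[-.036,-.036,0])[0][:2],t[2],.023)
if ok and (ok:=pick([.591,.2486],"s",0)):
    place(xf(t,[.036,.036,0])[0][:2],t[2],.023)
print(ok,get_time())
move_pose([.3,-.45,.3],best([.3,-.45,.3],0))
ims=snap(); cv2.imwrite("pics/mid_t.png",ims["top"][:,:,::-1]);cv2.imwrite("pics/mid_s.png",ims["side"][:,:,::-1])
c=lambda im:cv2.resize(im[100:280,100:430,::-1],(800,436),interpolation=cv2.INTER_CUBIC)
cv2.imwrite("pics/mid.png",c(ims["top"]))
E
```

```text
s at [ 0.4555 -0.2128  0.5599] [ 0.4297 -0.229   1.6578] 560.4
hit False grip 0.5403976735948124 0.36020354367792606
lifted 0.2607491899518733 -0.22023887089826827
False 23.525
```

View pics/mid.png

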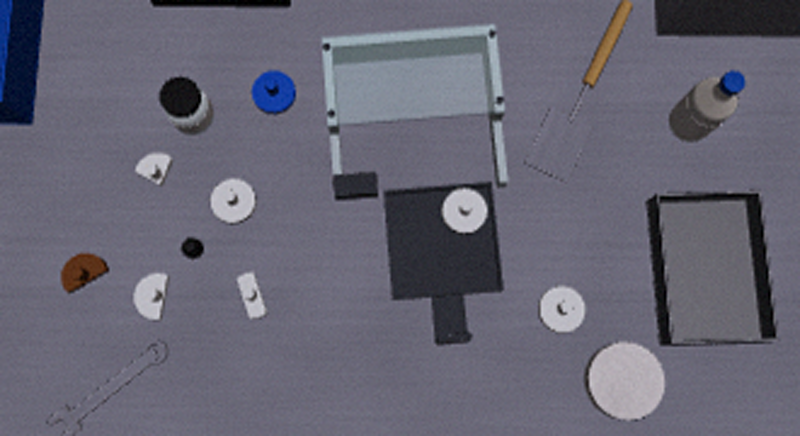

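The one in the tray sits well at crop (465,210). The second fit was spoiled because the arm occluded the view, so the grasp missed; that plunger still stands at (562,309). From now on I retreat before each measurement and check the fit cost.

```bash
python3 - <<'E'
s=open("pick.py").read()
s=s.replace("    ims=snap(); w,f","    move_pose([.3,-.45,.3],best([.3,-.45,.3],0)); ims=snap(); w,f")
s=s.replace(">.012: print",">.012 or f>200 or np.hypot(*(w-w2)[:2])>.008: print")
open("pick.py","w").write(s)
E
python3 - <<'E'
from pick import *
t=np.load("tray.npy")
ok=pick(ray("top",(100+562*.4125,100+305*.413),.015)[:2],"s",0)
if ok: place(xf(t,[-.036,-.036,0])[0][:2],t[2],.023)
if ok and (ok:=pick([.591,.2486],"s",0)):
    place(xf(t,[.036,.036,0])[0][:2],t[2],.023)
print(ok,get_time())
E
```

```text
s at [ 0.4454 -0.2024  0.2531] [ 0.4454 -0.2024  0.    ] 186.4
hit False grip 15.403336278483973 30.001038014888763
lifted 15.474888348185006 -2.025137628536263
place hit False [ 0.506  -0.0785  0.0236]
s at [ 0.5912  0.249  -0.1536] [ 0.592   0.2497 -0.0119] 116.4
hit False grip 15.45457749980723 30.00078856945038
lifted 15.881201348553148 -1.0953069029502571
place hit False [ 0.5714 -0.0002  0.0237]
True 43.0833
```

```bash
python3 - <<'E'
from pick import *
by=.05; B=np.array([.496,-.388,by]); ok=True
for q0,k,dx in (([.4595,.2179,5.074],"c",0.),([.4581,.3456,-1.7217],"a",-.058),([.5773,.3757,2.545],"b",.058)):
    ok=pick(q0,k,0 if k!="c" else 0.3)
    if not ok: break
    place(xf(B,[dx,0,0])[0][:2],by+np.pi/2,.027,op=.4)
print(ok,get_time())
move_pose([.3,-.3,.4],best([.3,-.3,.4],0))
move_pose([.3,.45,.3],best([.3,.45,.3],0))
ims=snap(); cv2.imwrite("pics/l_t.png",ims["top"][:,:,::-1]);cv2.imwrite("pics/l_s.png",ims["side"][:,:,::-1])
c=lambda im:cv2.resize(im[100:280,100:430,::-1],(800,436),interpolation=cv2.INTER_CUBIC)
cv2.imwrite("pics/l.png",c(ims["top"]))
E
```

```text
c at [0.4595 0.2179 5.0745] [0.4608 0.2192 5.0657] 100.9
hit False grip 15.294126329412466 30.00109165906906
lifted 15.313464284308363 -1.4074175585327517
place hit False [ 0.4965 -0.3884  0.0278]
a at [ 0.4581  0.3456 -1.7197] [ 0.4578  0.3477 -1.6793] 113.7
hit False grip 15.602869159679674 30.00087797641754
lifted 15.368199131549625 -1.6996223566842281
place hit False [ 0.4386 -0.3913  0.0277]
b at [0.5788 0.3727 1.8298] [0.5774 0.3705 2.3847] 567.7
MOVED - check
False 68.7167
```

View pics/l.png

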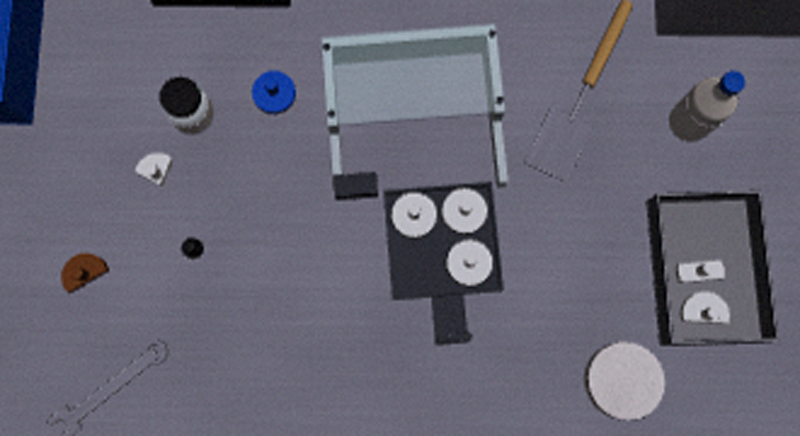

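Three sound ones are in the tray, two broken in the bin at (702,270) and (706,308), and the wedge still stands at (154,168). I'll fit it from the top camera only.

```bash
python3 - <<'E'
from pick import *
ims={n:cv2.imread(f"pics/l_{n[0]}.png")[:,:,::-1] for n in("top","side")}
for c in(("top",),("side",)): print(c,plunger(ims,[.5773,.3757],"b",cams=c))
w,f=plunger(ims,[.5773,.3757],"b",cams=("top",)); xy=w[:2]-[0,.0015]
print(w,f)
if f<120 and np.hypot(*(xy-[.5773,.3757]))<.012:
    command_gripper(.5); over(xy,0,.16); print(movel([*xy,.0175],v=.15,until_force=8))
    command_gripper(0); up(.16); g=get_grip_width()*88; print(g)
    if 13<g<19: place(xf([.496,-.388,.05],[.058,0,0])[0][:2],.05+np.pi/2,.027,op=.4)
print(get_time())
E
```

```text
('top',) (array([0.6333, 0.2664, 3.0111]), np.float64(94.85693877551022))
('side',) (array([ 0.6306,  0.2877, -0.2222]), np.float64(91.19777494331072))
[0.6333 0.2664 3.0111] 94.85693877551022
72.2417
```

```bash
python3 - <<'E'
from pick import *
ims={n:cv2.imread(f"pics/l_{n[0]}.png")[:,:,::-1] for n in("top","side")}
p=ray("top",(100+155*.4125,100+170*.4128),.012); print(p, proj("top",[.5773,.3757,.01]),proj("side",[.5773,.3757,.01]))
R=22; out=[]
for n in("top","side"):
    u,v=np.round(proj(n,[.5773,.3757,.01])[0]).astype(int); out.append(cv2.resize(ims[n][v-R:v+R,u-R:u+R,::-1],(400,400),interpolation=cv2.INTER_CUBIC))
cv2.imwrite("pics/b.png",np.hstack(out))
E
```

```text
[0.6313 0.3574 0.012 ] [[157.6029 185.9762]] [[226.0946 305.9038]]
```

View pics/b.png

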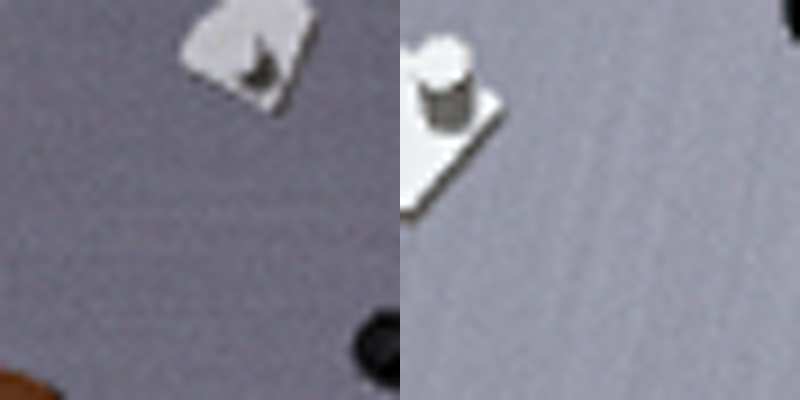

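The wedge was the one knocked aside (about 55 mm, towards the jar). Refit there and grasp with the fingers closing across the jar direction.

```bash
python3 - <<'E'
from pick import *
ims={n:cv2.imread(f"pics/l_{n[0]}.png")[:,:,::-1] for n in("top","side")}
w,f=plunger(ims,[.6313,.3574],"b"); w2,_=plunger(ims,w,"b",cams=("top",),yaws=[w[2]]); print(w,w2,f)
jar=ray("top",(100+180*.4125,100+94*.4128),.09)[:2]; xy=(w[:2]+w2[:2])/2; d=jar-xy; print("jar",jar,np.hypot(*d))
if f<200 and np.hypot(*(w-w2)[:2])<.008:
    a=np.arctan2(d[1],d[0])+np.pi/2
    command_gripper(.4); over(xy,a,.2); print(movel([*xy,.0185],v=.12,until_force=8))
    command_gripper(0); up(.2); g=get_grip_width()*88; print(g)
    if 13<g<19: place(xf([.496,-.388,.05],[.058,0,0])[0][:2],.05+np.pi/2,.028,op=.4)
print(get_time())
move_pose([.3,-.3,.4],best([.3,-.3,.4],0)); move_pose([.3,.45,.3],best([.3,.45,.3],0))
ims=snap(); cv2.imwrite("pics/m_t.png",ims["top"][:,:,::-1]);cv2.imwrite("pics/m_s.png",ims["side"][:,:,::-1])
c=lambda im,x,y,w,h,W,H:cv2.resize(im[y:y+h,x:x+w,::-1],(W,H),interpolation=cv2.INTER_CUBIC)
cv2.imwrite("pics/m.png",np.vstack([c(ims["top"],100,100,330,150,800,364),c(ims["side"],190,90,200,55,800,220)]))
E
```

```text
[0.6271 0.3558 2.6675] [0.6277 0.3574 2.7088] 107.65786507578844
jar [0.7155 0.3093] 0.09999934640901965
False
15.327272994958273
place hit False [ 0.5545 -0.3856  0.0289]
81.7083
```

View pics/m.png

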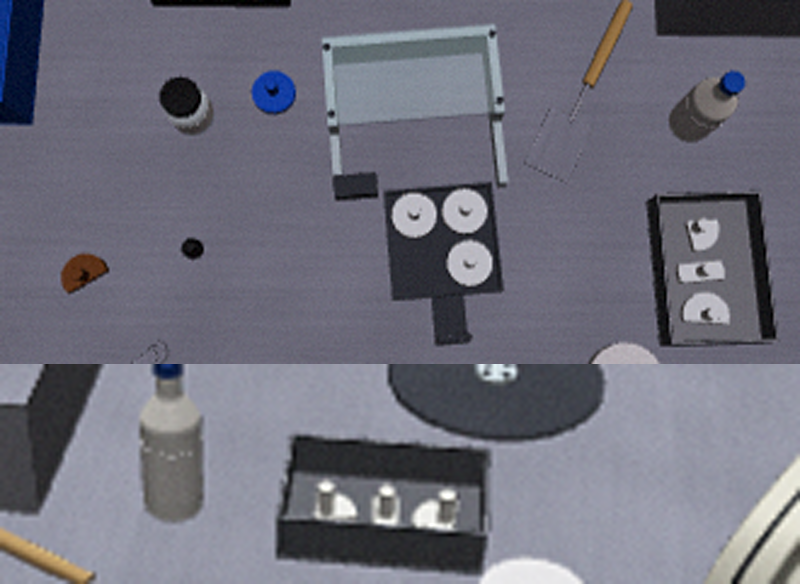

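All three broken ones are in the bin standing clear (side crop (325,490), (386,500), (447,505)), and the tray holds the 3 sound ones flat. Nothing else has moved. Pushing the tray home.

```bash
python3 - <<'E'
from pick import *
t=np.load("tray.npy")
fin=dw(-.19-.135,0); print("fin",fin,xf(t,[-.135,0,.055])[0])
command_gripper(.5); over(fin,DOCK[2],.2); movel([*fin,.075],v=.2); print(movel([*fin,.02],v=.06,until_force=8))
command_gripper(0); print(get_grip_width()*88); p=get_tcp_pos()[:2]
go=lambda x,y,v,F=None:movel([*(p+dw(x,y)-dw(-.19,0)),.02],v=v,until_force=F)
for x in(-.13,-.07,-.012): print(x,go(x,0,.06,20),get_ft_force())
print("back",go(.008,0,.02,9),get_ft_force())
c,s=np.cos(DOCK[2]),np.sin(DOCK[2])
def here():
    e=get_tcp_pos()[:2]-DOCK[:2]; return np.array([c*e[0]+s*e[1]+.135,-s*e[0]+c*e[1]])
h=here(); print(h,get_time())
x=h[0]-.002; f=lambda x,y,v,F=None:movel([*dw(x-.135,y),.02],v=v,until_force=F)
f(x,h[1],.02)
for y in(.02,.04,.049): print(y,f(x,y,.05,20),get_ft_force(),get_ft_torque()[2])
print("left",f(x,.062,.02,9),get_ft_force(),get_ft_torque()); print(here(),get_time())
ims=snap(); cv2.imwrite("pics/h.png",np.hstack([cv2.resize(ims["top"][105:195,225:325,::-1],(400,360)),cv2.resize(ims["side"][140:230,165:265,::-1],(400,360))]))
E
```

```text
fin [ 0.4033 -0.051 ] [ 0.4037 -0.0513  0.055 ]
False
9.684392623440935
-0.13 True [0.0084 0.6739 3.3061]
-0.07 True [-1.9352 -1.0018  5.1101]
-0.012 False [-8.4494 -0.5175 10.0303]
back True [-3.2453 -0.2124  5.4308]
[0.003  0.0002] 95.4333
0.02 True [-2.3401 -1.9957  6.4956] -0.5376156281533278
0.04 True [-3.3005 -1.0736  5.7283] -0.5839799922019789
0.049 True [-3.8757 -1.1135  6.2894] -0.5587323203488457
left True [-2.4994 -0.8214  5.0579] [-0.1489 -0.4337 -0.515 ]
[-0.0065  0.0396] 97.2167
```

View pics/h.png

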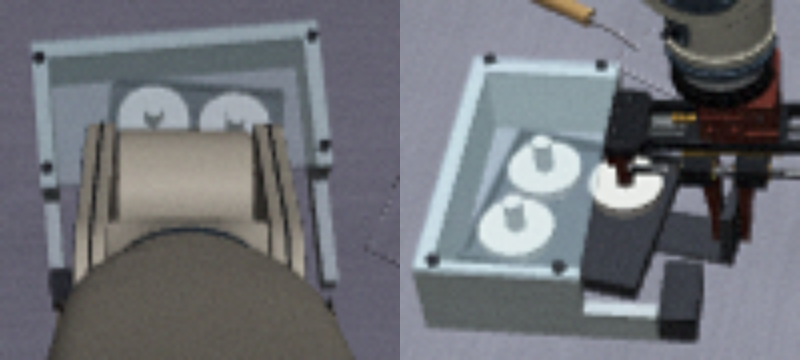

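The tray slipped in the grip and yawed clockwise as it was dragged left. I'll release it and measure. Then I'll square it by pushing the fin straight in, and finish with a side push on its right rim.

```bash
python3 - <<'E'
from pick import *
print(get_grip_width()*88)
command_gripper(.5); up(.12); move_pose([.3,-.45,.3],best([.3,-.45,.3],0))
ims=snap(); cv2.imwrite("pics/r_t.png",ims["top"][:,:,::-1]);cv2.imwrite("pics/r_s.png",ims["side"][:,:,::-1])
cv2.imwrite("pics/r.png",np.hstack([cv2.resize(im[y:y+90,x:x+100,::-1],(400,360),interpolation=cv2.INTER_CUBIC) for im,x,y in((ims["top"],225,105),(ims["side"],165,140))]))
E
```

```text
13.000838615368595
```

View pics/r.png

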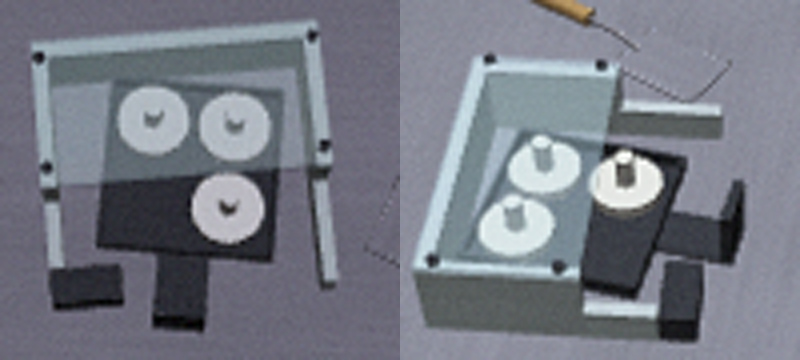

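```bash
python3 - <<'E'
from pick import *
T=lambda x,y:("top",np.array([225+(x+.5)/4-.5,105+(y+.5)/4-.5]))
S=lambda x,y:("side",np.array([165+(x+.5)/4-.5,140+(y+.5)/4-.5]))
m=lambda *a:np.array(a)/1000
t,r=fit([(*T(113,80),m(75,75,16)),(*T(284,90),m(75,-75,16)),(*T(272,258),m(-75,-75,16)),(*T(97,245),m(-75,75,16)),
 (*S(287,157),m(-75,-75,16))],[.72,0,0])
print("tray",t,r.tolist()); np.save("tray2.npy",t)
c,s=np.cos(DOCK[2]),np.sin(DOCK[2]); e=t-DOCK; print("in dock",c*e[0]+s*e[1],-s*e[0]+c*e[1],e[2])
for n,P in(("FR",m(-75,-75,0)),("FL",m(-75,75,0)),("BR",m(75,-75,0)),("BL",m(75,75,0)),("fin",m(-135,0,0))):
    d=xf(t,P)[0]-[*DOCK[:2],0]; print(n,c*d[0]+s*d[1],-s*d[0]+c*d[1])
E
```

```text
tray [ 0.7168 -0.0071 -0.0716] [[-0.6, -0.7], [0.2, 0.1], [0.4, 0.3], [-0.4, 0.1], [0.0, -0.4]]
in dock -0.00882103032163882 0.01522028580400547 -0.1624447788105966
FR -0.0949634890309764 -0.04666248083994846
FL -0.07070379696559274 0.10136274451334311
BR 0.0530617363223151 -0.07092217290533218
BL 0.07732142838769876 0.0771030524479594
fin -0.14204373313960128 0.037054008662850815
```

Tray pose in the dock is x −9 mm, y +15 mm, yaw −0.16. I'll grip its front rim from inside, over the tongue. That has a shorter lever and so less slip than the fin, and lets me square it and then slide it.

```bash
cat > tr.py <<'E'
from pick import *
G=[-.073,.010,0]
def goal(x,y,yaw):              # tray pose in dock -> tcp xy, quat angle
    w=[*dw(x,y),DOCK[2]+yaw]; return xf(w,G)[0][:2],w[2]
def near(a): 
    r=np.array(get_ee_rot()); return max((quat(a),quat(a+np.pi)),key=lambda k:abs(k@r))
def tmove(x,y,yaw,v=.03,F=None,z=.0075):
    xy,a=goal(x,y,yaw); h=movel([*xy,z],near(a),v=v,until_force=F); print((x,y,yaw),h,get_ft_force(),round(get_ft_torque()[2],2),"w",round(get_grip_width()*88,2)); return h
def tray_est():                 # from tcp, assuming no slip
    c,s=np.cos(DOCK[2]),np.sin(DOCK[2]); e=get_tcp_pos()[:2]-DOCK[:2]
    return np.array([c*e[0]+s*e[1]-G[0],-s*e[0]+c*e[1]-G[1]])
E
python3 - <<'E'
from tr import *
command_gripper(.3)
xy,a=goal(-.0088,.0152,-.1624)
over(xy,a,.2); movel([*xy,.05],v=.15); print(movel([*xy,.0075],v=.04,until_force=5),get_tcp_pos())
command_gripper(0); print("w",get_grip_width()*88,get_finger_force())
for k in(.11,.055,0): tmove(-.0095,.0152,-k,v=.015,F=30)
print(tray_est(),get_time())
E
```

```text
False [0.645  0.008  0.0078]
w 3.7065717765290143 30.00004470348358
(-0.0095, 0.0152, -0.11) False [0.2334 0.009  2.1285] -0.13 w 3.6
(-0.0095, 0.0152, -0.055) False [-0.6131  0.2153  3.6102] -0.22 w 3.55
(-0.0095, 0.0152, 0) False [-0.6738  0.6086  5.4364] -0.25 w 3.56
[-0.0094  0.0151] 107.2917
```

```bash
python3 - <<'E'
from tr import *
tmove(.008,.0152,0,v=.02,F=9); h=tray_est(); print("back",h)
tmove(h[0]-.004,.0152,0,v=.02); x=h[0]-.004
for y in(.025,.035,.045,.050): 
    if tmove(x,y,0,F=25): break
print("left",tmove(x,.062,0,v=.012,F=9)); print(tray_est(),get_time())
E
```

```text
(0.008, 0.0152, 0) True [-0.9703 -0.3464  4.0386] -0.27 w 3.88
back [-0.0094  0.0152]
(np.float64(-0.013442511903921244), 0.0152, 0) False [ 4.0557 -1.7439  0.5748] -0.02 w 3.22
(np.float64(-0.013442511903921244), 0.025, 0) False [ 0.3427 -2.528   4.9346] -0.35 w 3.93
(np.float64(-0.013442511903921244), 0.035, 0) False [ 0.0356 -3.0294  5.5389] -0.33 w 3.91
(np.float64(-0.013442511903921244), 0.045, 0) False [ 0.3764 -3.6079  5.4498] -0.35 w 3.72
(np.float64(-0.013442511903921244), 0.05, 0) False [ 0.5823 -4.0685  6.321 ] -0.33 w 3.89
(np.float64(-0.013442511903921244), 0.062, 0) True [-1.3664 -2.7863  4.0819] -0.39 w 3.9
left True
[-0.0142  0.0536] 110.2833
```

```bash
python3 - <<'E'
from tr import *
y=tray_est()[1]-.003
tmove(-.012,y,0,v=.02,F=25)
print("back",tmove(.008,y,0,v=.015,F=14)); h=tray_est(); print(h)
tmove(h[0]-.002,y,0,v=.02); x=h[0]-.002
print("left",tmove(x,.062,0,v=.012,F=14)); print(tray_est(),get_time())
y=tray_est()[1]; tmove(x,y-.0003,0,v=.01); 
p=get_tcp_pos(); command_gripper(.28); up(.2); move_pose([.3,-.45,.3],best([.3,-.45,.3],0))
ims=snap(); cv2.imwrite("pics/e_t.png",ims["top"][:,:,::-1]);cv2.imwrite("pics/e_s.png",ims["side"][:,:,::-1])
cv2.imwrite("pics/e.png",np.vstack([np.hstack([cv2.resize(im[y:y+90,x:x+100,::-1],(400,360),interpolation=cv2.INTER_CUBIC) for im,x,y in((ims["top"],225,105),(ims["side"],165,140))]),
  cv2.resize(ims["top"][130:250,100:430,::-1],(660,240))if 0 else cv2.resize(ims["top"][100:270,60:440,::-1],(800,240))]))
E
```

```text
(-0.012, np.float64(0.050605899113069376), 0) False [-3.7528  0.9288  9.104 ] -0.14 w 3.74
(0.008, np.float64(0.050605899113069376), 0) True [-1.343   0.5998  4.9381] -0.15 w 3.08
back True
[0.0029 0.0509]
(np.float64(0.0008669994604914872), np.float64(0.050605899113069376), 0) False [4.968  0.5232 1.0481] 0.0 w 3.78
(np.float64(0.0008669994604914872), 0.062, 0) True [-0.496  -2.6601  4.7856] -0.21 w 3.47
left True
[0.0006 0.0536] 112.6333
(np.float64(0.0008669994604914872), np.float64(0.05328010574218828), 0) False [1.2737 0.8591 6.1245] -0.17 w 3.65
```

View pics/e.png

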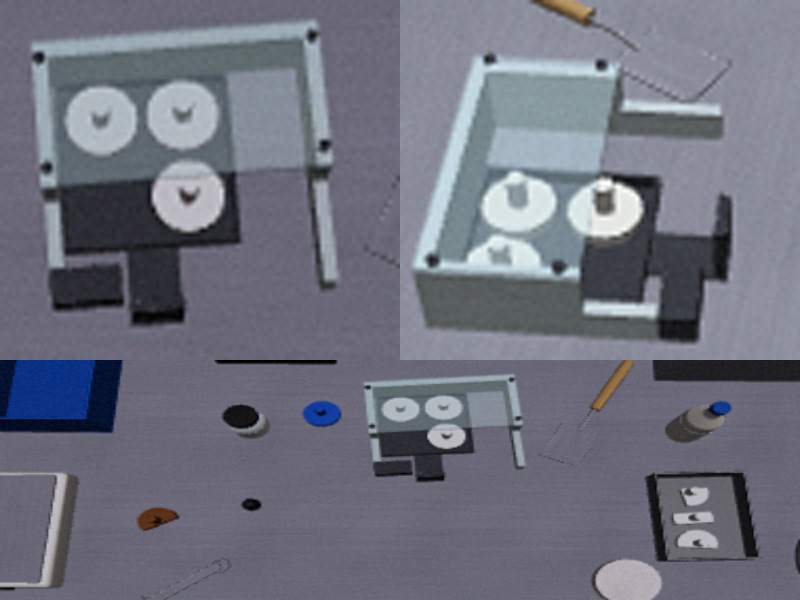

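The tray looks square, home and behind the keeper. Both side pushes stopped at the same y. A last numeric check of its pose:

```bash
python3 - <<'E'
from pick import *
T=lambda x,y:("top",np.array([225+(x+.5)/4-.5,105+(y+.5)/4-.5]))
S=lambda x,y:("side",np.array([165+(x+.5)/4-.5,140+(y+.5)/4-.5]))
m=lambda *a:np.array(a)/1000
t,r=fit([(*T(240,241),m(-75,-75,16)),(*T(229,83),m(75,-75,16)),(*S(260,178),m(-75,-75,16)),(*S(326,195),m(-135,-22,55)),(*T(61,250),m(-75,75,16))],[.72,.03,.09])
c,s=np.cos(DOCK[2]),np.sin(DOCK[2]); e=t-DOCK; print("in dock",c*e[0]+s*e[1],-s*e[0]+c*e[1],e[2],r.tolist())
E
```

```text
in dock 0.00010260009299937946 0.05287755573462038 -0.03214548173796092 [[-0.1, 0.1], [-0.1, -2.4], [0.8, -0.3], [0.1, 0.4], [0.1, 0.0]]
```

The yaw is uncertain here, possibly −0.03. I'll measure the tray's right edge properly, then seat it with a push on the right rim, which presses the whole left face onto the stop.

```bash
cat > edge.py <<'E'
from tr import *
def edge(im):                     # tray's right rim edge and front edge in dock frame (z=16)
    g=cv2.GaussianBlur(im.astype(np.float32).mean(2),(0,0),.7); c,s=np.cos(DOCK[2]),np.sin(DOCK[2])
    def at(x,y):
        p=proj("top",[*dw(x,y),.016])[0].astype(np.float32); return cv2.getRectSubPix(g,(1,1),(float(p[0]),float(p[1])))[0,0]
    R=[];F=[]
    o=np.arange(-.040,.000,.0005)
    for x in np.r_[np.arange(-.068,-.045,.003),np.arange(-.02,.05,.004)]:
        v=np.gradient(np.array([at(x,y) for y in o])); i=np.argmin(v); R.append((x,o[i]))
    o=np.arange(-.095,-.06,.0005)
    for y in np.r_[np.arange(-.012,.026,.003)]:
        v=np.gradient(np.array([at(x,y) for x in o])); i=np.argmax(v); F.append((y,o[i]))
    for n,L in(("right",R),("front",F)):
        L=np.array(L); k=np.ones(len(L),bool)
        for _ in range(4):
            a,b=np.polyfit(L[k,0],L[k,1],1); r=abs(L[:,1]-a*L[:,0]-b); k=r<max(.002,1.5*np.median(r))
        print(n,"slope",round(a,4),"at0",round(b,4),k.sum(),"/",len(L))
E
python3 - <<'E'
from edge import *
edge(cv2.imread("pics/e_t.png")[:,:,::-1])
command_gripper(0); c=lambda x,y:dw(x,y)
xy=dw(-.052,-.05); over(xy,DOCK[2]+np.pi/2,.2); print(movel([*xy,.05],v=.15),movel([*xy,.008],v=.05,until_force=5))
print("push",movel([*dw(-.052,.0),.008],v=.012,until_force=22),get_ft_force())
e=get_tcp_pos()[:2]-DOCK[:2]; print(-np.sin(DOCK[2])*e[0]+np.cos(DOCK[2])*e[1])
movel([*dw(-.052,-.05),.008],v=.05); up(.2); move_pose([.3,-.45,.3],best([.3,-.45,.3],0))
im=read_camera("top"); cv2.imwrite("pics/f_t.png",im[:,:,::-1]); edge(im); print(get_time())
E
```

```text
right slope -0.0161 at0 -0.0218 25 / 26
front slope 0.08 at0 -0.0643 12 / 13
False False
push True [ 0.2331 -2.9562  2.1794]
-0.030284032674197797
right slope -0.0032 at0 -0.0214 24 / 26
front slope 0.1401 at0 -0.0652 13 / 13
126.8083
```

```bash
python3 -c "
from station import *
print(get_tcp_pos(),get_time(),job_done())"
```

```text
the job is handed in; nothing more can be done
[ 0.30041068 -0.44972875  0.29956854] 126.8083 None
```

I handed the job in at 126.8 s: all 3 sound plungers are in the tray, which is pushed back under the hood and against the left stop behind the keeper, and all 3 broken ones are in the grey bin; the tray yawed on its way back in and I squared it, and I did not look at the plungers again after the last seating push.

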